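# Clamp the pastry tray on the decorating station

### The arm

A 6-joint arm with a two-finger parallel gripper is mounted at the origin on the work surface. World frame = base frame: x ahead of the robot, y to its left, z up, the work surface at z = 0. Lengths are in mm, angles in rad, forces in N, time in s.
With the tool pointing down it reaches from about 350 to 800 mm from the base axis. Payload 7.3 kg.
Tool frame: the origin (TCP) lies midway between the tips of the shut fingers; the grasp point (between the pads) lies 19 mm behind it (bot.grip_depth is the z of the grasp point in the tool frame, in mm); z points along the fingers, y is the direction in which the jaws open and shut (so a half turn about z gives the same grasp; the last joint's range is limited). The gripper opens to 85 mm and grips with 20 to 120 N. Pads are 22 mm wide; open, the fingers measure 114 mm over their backs; the gripper's body (76 mm by 85 mm) begins 54 mm behind the grasp point. The pads swing forward as they close: fully open they stand 13 mm farther back than shut.
Start: joints at [1.027, 0.342, 1.524, -0, 1.275, -0.146], TCP at [203.368, 484.031, 231.322] pointing down, gripper open.
Joint ranges: [-2.53, 2.53], [-0.77, 2.02], [0.04, 2.7], [-1, 4.14], [0.28, 2.66], [-3.11, 3.11]. Speed limits (rad/s): [2.57, 2.57, 3.14, 3.14, 3.14, 3.14].

### API

Orientations are given as a 3x3 rotation matrix whose columns are the frame's x, y, z axes.
In Python, from cell import bot gives the robot as it stands. The module is installed in compiled form; this text tells all that it offers.
- The arm moves only by the tool arm_command, never from a script. Its argument "targets" is text: rows parted by semicolons, each of 7 numbers parted by spaces: the turn, a rotation vector about the world's x, y, z in rad, then the shift along the world's x, y, z in m, then the finger opening in m, from 0 to 0.0854. In form: wx wy wz tx ty tz jaw; .... A call has 1 to 8 rows; each row shifts and turns the commanded pose from where the row before left it; what a row does not reach is not made up. A row lasts 1/8 s, in which the tool goes at most 62.5 mm and 10.7 degrees, less where a joint would pass 70% of its speed; a pose out of reach is approached as far as the arm can. A call is refused whole if a number of a shift passes 0.0625 or a number of a turn 0.188, either way. A call with a gripper value outside its range is refused whole. The fingers move at their own pace and stop on an object; the grip force is fixed at half the most. Time passes only in rows, so rows that do not move let the fingers close. It gives the time, the measured TCP pose, the force and the opening at its end, in the units of the state.
- bot.sense(): the state, without advancing time (a new reading comes with each control period).
- bot.snapshot(name): name is "scene" or "top" or "wrist"; returns a dict with "image" (420x560x3 uint8, red, green, blue), "camera_matrix" (3x3 intrinsics, pixels), "k1" (the pictures are not rectified: a ray, as slopes to the right and down, at radius r is drawn at 1 + k1 r^2 times it, then the intrinsics apply), "view" (4x4, takes a point from world to camera coordinates). Camera axes: x right, y up, looking along -z (the intrinsics and any distortion apply to the point x, -y, -z); pixel columns grow to the right and rows downward; lengths in mm; the calibration is good to about 2 mm. A picture is of the moment at which its call begins. There is no depth.
- bot.finish_job(): hands the job in, once; it reports no verdict.
The state is a dict: "time_s": time; "qpos": joint angles; "dq": joint speeds; "joint_efforts": joint torques, N m; "ee_pos": TCP position; "orientation": TCP orientation; "contact_force": force on the tool from outside, world axes, zero at the start; "wrist_torque": the same for the moment, N m; "finger_gap": finger opening in mm.
Only numpy, scipy, OpenCV 4.12 (cv2) and the standard library are available. Lean on these libraries where they do the work, as an engineer would, in place of code of your own. Each camera call takes 0.05 s, during which the arm holds its last target. There are 200 camera calls.

### The job

Hold the clamp carriage's release bar up, slide the carriage until its sprung pad has pushed the pastry tray square against the fence and is pressed in about three quarters of its travel, then let the bar go so the carriage catches the nearest notch. If it slips back so far that the pad is no longer pressed in by a quarter, do it again: the tray must stay clamped. Never ram the pad hard against the end of its travel, and leave the other things around where they are.

Things in the scene. Friction and masses are not known exactly. Their poses are not given: they have to be found in the camera images.
- station: Tray clamp fixed on the table: aluminium base 270 (x) x 420 (y) x 22 mm high, notched slot along its middle. Origin: centre of its underside; y runs along the slot from carriage to fixed fence, z up. The steel fence across the +y end was set by hand: its face is at y 177 to 193 mm, not measured. Notches are 12 mm apart; where they lie is not measured either (differs by up to 6 mm).
- tray: Loose dark steel tray with six pastries, 210 (x) x 150 (y) x 22 mm high, about 0.6 kg, lying on the base (its top is 22 mm above the table) between pad and fence, touching neither, a little skewed. Origin: centre of its underside. Home against the fence, its centre is at y 102 to 118 mm in the station's frame: feel for it. Sliding it takes 2 to 6 N.
- pad: Black sprung pad on the carriage's front, 160 (x) x 8 (y) x 24 mm high. Origin: middle of its front face, but down on the table plane; axes as the station's. It can be pressed back 28 mm towards the carriage by a spring: 1 N to begin, then 0.45 N per mm, 13.6 N at the end of its travel. Fully out, its face is 68 mm ahead (+y) of the bar.
- bar_grip (a point): Centre of the release bar: level steel bar on two posts above the carriage, 90 mm long across the slot (station x), 12 mm wide along it, 14 mm high; centre 95 mm above the table when fully down; carriage top below it at 50 to 59 mm. Lifting it lifts a pawl out of the notches; pinched and held up, it carries the carriage along.
- bar (a joint): How far the bar is raised, m: 0 fully down (caught in a notch), 0.007 with the pawl on top of a tooth between notches, 0.014 at its upper stop; free of the teeth above 0.007. A spring and its weight pull it down: 5 N at 0, 9 N at 0.014.
- carriage (a joint): How far the carriage has slid from the rear towards the fence (station +y), m: 0 to 0.175. Sliding takes 1.5 N plus 0.3 N per 10 mm/s. It starts at 0 to 0.05, on a toothless stretch with the bar down; with the bar down it cannot pass a tooth. The first tooth stops it between about 0.05 and 0.07; from there on there are notches all the way.
- nozzle_a: Bystander: steel piping nozzle, cone 28 mm wide, 40 mm tall, on the base beside the carriage (+x side).
- nozzle_b: Bystander: the same on the -x side of the carriage.
- jar: Bystander: amber jar, 68 mm wide, 100 mm tall.
- ramekin: Bystander: white bowl, 80 mm wide, 45 mm tall.
- palette_knife: Bystander: palette knife lying on the table.
- pastry_brush: Bystander: pastry brush lying on the table.
- oil: Bystander: green bottle, 60 mm wide, 190 mm tall.

How it is judged (in metres and radians):
On the way, in this order (a step that is already met when the one before it is completed fails the run):
1. the release bar is held up, clear of the notches (value of joint bar above 0.008 m), for 0.2 s.
2. with the bar still up, the pad presses the tray, at rest against the fence, with more than 7.5 N (value of joint bar above 0.007 m and contact force between tray and pad above 7.5 N and linear speed of tray below 0.005 m/s and angle between the y axis of tray and the y axis of station, either way round below 0.035 rad), for 0.2 s.
At the end, for the whole second after the job is handed in: the bar is down with its pawl in a notch (less than 3 mm up), the pad presses on the tray with 4 to 12 N, the tray lies flat and square to the station within 2 degrees, held against the fence, and tray and carriage are at rest (value of joint bar below 0.003 m and contact force between tray and pad between 4 and 12 N and angle between the y axis of tray and the y axis of station, either way round below 0.035 rad and angle between tray's own z axis and vertical below 0.05 rad and linear speed of tray below 0.01 m/s and velocity of joint carriage between -0.01 and 0.01 m/s); the robot touches nothing.
It fails at once if the pad is rammed: it presses on the tray with more than 17 N (contact force between tray and pad above 17 N).
It fails at once if a bystander is moved by more than 30 mm (distance of any of nozzle_a, nozzle_b, jar, ramekin, palette_knife, pastry_brush, oil from where it was at the start of the episode above 0.03 m).
It also fails if it takes over 72 s, if anything falls off the work surface, if the arm or the gripper's body presses on something with over 40 N, if the wrist force passes 120 N, or if a joint passes its speed limit or range.

## Working session

There is one attempt and no reset: what is moved stays moved. The work goes in short steps, Python scripts to look and compute and a tool call to move; the robot and the scene stay as the last step left them, time stands still between calls to the robot, and variables do not carry over. Pictures are saved under pics/ and viewed, about 8 in all and at most 12, crops included, and the job is handed in when it is done.

Besides the shell and the picture viewer there is one more tool, called after "Request:" as name(argument=value, ...) on one line, values as JSON. arm_command: Moves the arm, as the interface text tells. Its arguments: {"type":"object","properties":{"targets":{"type":"string"}},"required":["targets"]}

```bash
mkdir -p pics; cat > h.py <<'E'
import numpy as np,cv2
from cell import bot
def snap(n,f):
    s=bot.snapshot(n); cv2.imwrite(f,cv2.cvtColor(s["image"],cv2.COLOR_RGB2BGR)); 
    np.savez(f+'.npz',K=s["camera_matrix"],k1=s["k1"],V=s["view"]); return s
def load(f): 
    d=np.load(f+'.npz'); return dict(camera_matrix=d['K'],k1=float(d['k1']),view=d['V'])
def ray(s,px):
    K=np.array(s["camera_matrix"]);k=s["k1"];V=np.array(s["view"])
    p=cv2.undistortPoints(np.array([[px]],float),K,np.array([k,0,0,0.]))[0,0]
    R=V[:3,:3]; return -R.T@V[:3,3], R.T@np.array([p[0],-p[1],-1.])
def onz(s,px,z):
    o,d=ray(s,px); return o+d*(z-o[2])/d[2]
E
python3 - <<'E'
from h import *
for n in("scene","top"):
    s=snap(n,f"pics/{n}0.png"); V=np.array(s["view"]); print(n,(-V[:3,:3].T@V[:3,3]).round(),s["k1"])
print(bot.sense())
E
```

```text
scene [ 894. -465.  894.] 0.03163214999249373
top [ 393.   19. 1153.] -0.032232307059707
{'time_s': 0.1, 'qpos': array([ 1.02699499e+00,  3.42674180e-01,  1.52489207e+00,  3.39216201e-05,
        1.27539640e+00, -1.45958219e-01]), 'dq': array([ 0.00209665, -0.00403732, -0.00237653, -0.00055417, -0.00052925,
        0.000357  ]), 'joint_efforts': array([ 2.06617362e-03, -4.34452415e+01, -2.46489412e+01, -9.05426373e-05,
        4.80750561e-03,  3.12168322e-05]), 'ee_pos': array([203.17274266, 483.72320905, 230.69475347]), 'orientation': array([[-9.21894862e-01,  3.87439441e-01, -7.36595139e-04],
       [ 3.87440072e-01,  9.21894167e-01, -1.15557785e-03],
       [ 2.31346326e-04, -1.35070776e-03, -9.99999061e-01]]), 'contact_force': array([-0.61018591,  0.47782133, -0.33908523]), 'wrist_torque': array([ 0.02957234,  0.0196584 , -0.01207474]), 'finger_gap': 85.21300586695457}
```

View pics/top0.png

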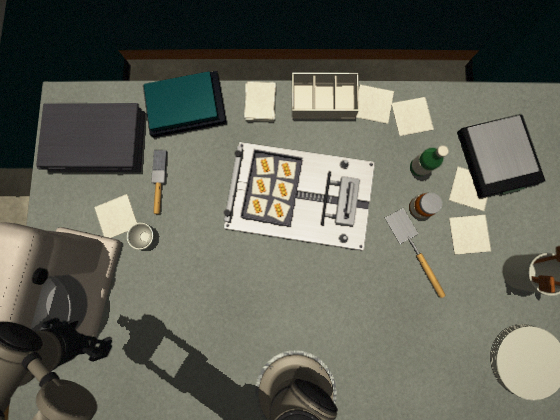

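View pics/scene0.png

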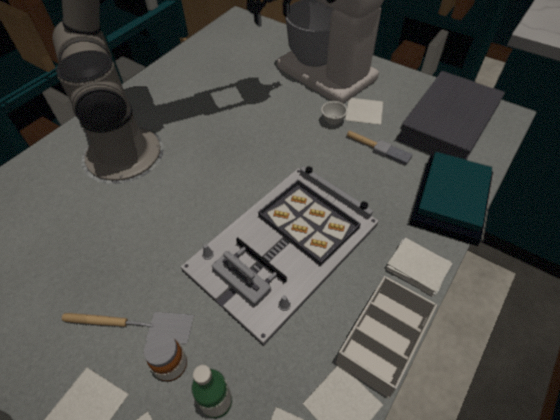

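The top view shows the station's corners near (242,143), (374,162), (362,249) and (226,229). The fence is at the left, the carriage at about (347,200) and the pad at about (329,198). The oil and jar stand behind the carriage to the right. I'll zoom in next.

```bash
python3 - <<'E'
from h import *
im=cv2.imread("pics/top0.png")
c=cv2.resize(im[135:260,220:380],None,fx=5,fy=5,interpolation=cv2.INTER_CUBIC); cv2.imwrite("pics/c0.png",c[:600])
g=load("pics/top0.png")
# base outline: bright mask
hsv=cv2.cvtColor(im,cv2.COLOR_BGR2HSV); m=((hsv[...,2]>165)&(hsv[...,1]<40)).astype(np.uint8); 
m2=np.zeros_like(m); m2[138:255,222:380]=m[138:255,222:380]
n,l,st,_=cv2.connectedComponentsWithStats(m2)
pts=np.argwhere(np.isin(l,[i for i in range(1,n) if st[i,4]>100]))[:,::-1].astype(np.float32)
W=np.array([onz(g,p,22)[:2] for p in pts],np.float32)
r=cv2.minAreaRect(W); print(r); print(cv2.boxPoints(r).round(1))
for p in [(242,143),(374,162),(362,249),(226,229)]: print(p,onz(g,p,22).round(1))
print('bar?',onz(g,(347,198),102).round(1))
E
```

```text
((573.5546264648438, -8.861984252929688), (420.3603210449219, 268.6253662109375), 81.81513214111328)
[[ 410.7 -197.8]
 [ 676.6 -236. ]
 [ 736.4  180.1]
 [ 470.5  218.3]]
(242, 143) [731.4 169.4  22. ]
(374, 162) [ 674.7 -233.9   22. ]
(362, 249) [ 412.4 -193.1   22. ]
(226, 229) [466.1 209.6  22. ]
bar? [ 551.3 -138.7  102. ]
```

View pics/c0.png

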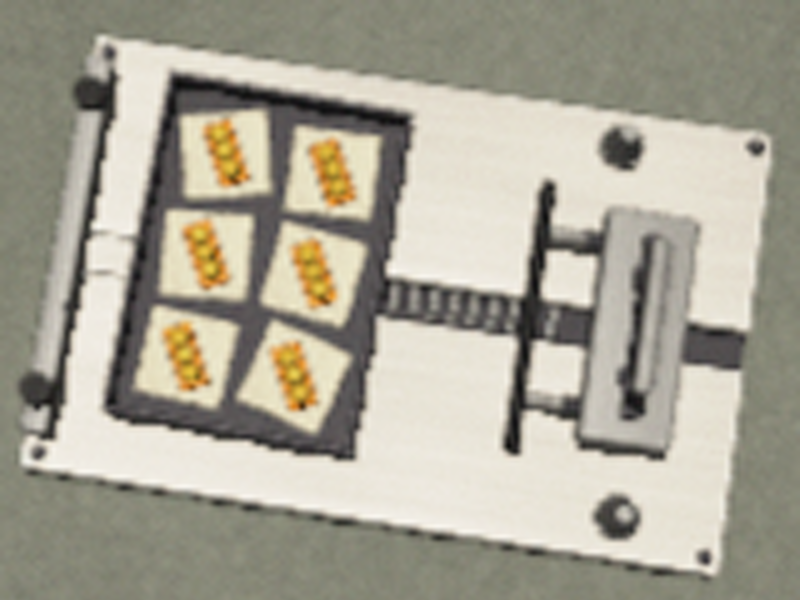

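The zoomed crop shows the bar as a light strip from crop (660,235) to (643,395), centred near full-image (350,197.6). The tray is skewed a few degrees and touches neither the pad nor the fence.

```bash
cat >> h.py <<'E'
C=np.array([573.55,-8.86]); yx=np.array([.1422,.9898]); xx=np.array([.9898,-.1422])
def st(p): d=np.array(p)[:2]-C; return np.array([d@xx,d@yx]).round(1)
def wo(x,y): return C+x*xx+y*yx
E
python3 - <<'E'
from h import *
g=load("pics/top0.png")
f=lambda u,v:((u+.5)/5-.5+220,(v+.5)/5-.5+135)
for n,u,v,z in [('bar',652,315,102),('bar+',660,235,102),('bar-',643,395,102),('padtop',549,183,24+22),('padbot',512,452,46),('padtop0',549,183,24),('carr',640,330,55),('fenceT',103,110,40),('tray TL',174,74,44),('tray TR',412,115,44),('tray BR',352,458,44),('tray BL',107,412,44),('nozA',622,135,60),('nozB',618,525,60)]:
    w=onz(g,f(u,v),z); print(n,w.round(1),st(w))
E
```

```text
bar [ 552.5 -147.1  102. ] [  -1.2 -139.8]
bar+ [ 597.9 -152.1  102. ] [  44.4 -138.3]
bar- [ 507.7 -141.6  102. ] [ -46.3 -140.7]
padtop [639.5 -96.1  46. ] [ 77.7 -76.9]
padbot [479.7 -73.9  46. ] [-83.6 -77.7]
padtop0 [644.4 -98.4  24. ] [ 82.9 -78.5]
carr [ 550.8 -147.5   55. ] [  -2.8 -140.4]
fenceT [683.5 171.2  40. ] [ 83.3 193.9]
tray TL [705.1 128.4  44. ] [110.6 154.6]
tray TR [680.8 -14.8  44. ] [107.    9.4]
tray BR [475.3  19.   44. ] [-101.3   13.6]
tray BL [500.5 162.9  44. ] [-96.8 159.6]
nozA [ 665.6 -137.6   60. ] [ 109.4 -114.3]
nozB [ 437.7 -133.    60. ] [-116.9 -142.2]
```

Request:
arm_command(targets="0 0 0.06 0.028 -0.05 0 0.0854;0 0 0.06 0.028 -0.05 0 0.0854;0 0 0.06 0.028 -0.05 0 0.0854;0 0 0.075 0.028 -0.05 0 0.0854;0 0 0 0.028 -0.05 0 0.0854;0 0 0 0.028 -0.05 0 0.0854;0 0 0 0.028 -0.05 0 0.0854;0 0 0 0.028 -0.05 0 0.0854")

```text
time_s: 1.1
ee_pos: [427.9, 82.2, 231.2]
orientation: [[-0.99, 0.142, -0.0], [0.142, 0.99, 0.0], [0.0, 0.0, -1.0]]
contact_force: [0.2, 0.3, -0.2]
finger_gap: 85.3
```

Request:
arm_command(targets="0 0 0 0.025 -0.046 0 0.0854;0 0 0 0.025 -0.046 0 0.0854;0 0 0 0.025 -0.046 0 0.0854;0 0 0 0.025 -0.046 0 0.0854;0 0 0 0.025 -0.045 0 0.0854;0 0 0 0 0 -0.04 0.0854;0 0 0 0 0 -0.031 0.0854;0 0 0 0 0 0 0.0854")

```text
time_s: 2.1
ee_pos: [550.7, -144.4, 157.7]
orientation: [[-0.99, 0.143, -0.006], [0.143, 0.99, 0.003], [0.006, 0.002, -1.0]]
contact_force: [0.4, 0.3, 1.0]
finger_gap: 85.3
```

```bash
python3 - <<'E'
from h import *
snap("wrist","pics/w1.png");s=bot.sense();print(s["ee_pos"],s["contact_force"])
E
```

```text
[ 551.92869622 -144.81745135  159.75889883] [0.70747491 0.56244644 0.11540507]
```

View pics/w1.png

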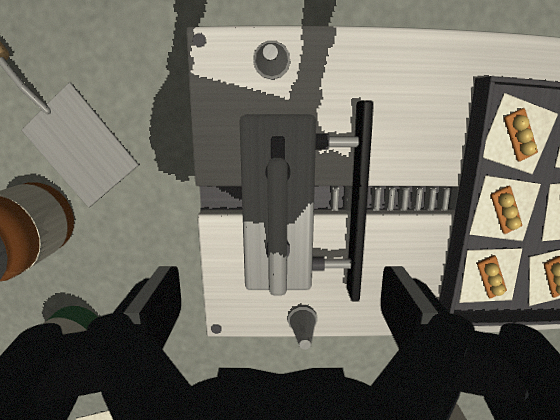

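The wrist view shows the bar running from about (278,165) to (278,290), nearly midway between the open fingers. Both nozzles are clear of the fingers' path.

```bash
python3 - <<'E'
from h import *
g=load("pics/w1.png")
for p,z in [((278,160),102),((278,228),102),((277,293),102),((365,102),46),((356,298),46),((270,60),60),((303,345),60)]:
    w=onz(g,p,z);print(p,w.round(1),st(w))
print(st((551.9,-144.8)))
E
```

```text
(278, 160) [ 506.9 -140.6  102. ] [ -47.2 -139.8]
(278, 228) [ 547.7 -146.5  102. ] [  -6.  -139.9]
(277, 293) [ 591.4 -153.5  102. ] [  38.3 -140.6]
(365, 102) [482.1 -74.8  46. ] [-81.1 -78.3]
(356, 298) [637.4 -94.   46. ] [ 75.3 -75.2]
(270, 60) [ 447.  -137.4   60. ] [-107.  -145.2]
(303, 345) [ 666.4 -143.    60. ] [ 111.  -119.6]
[  -2.1 -137.6]
```

Request:
arm_command(targets="0 0 0 0 -0.002 -0.02 0.0854;0 0 0 0 0 -0.03 0.0854;0 0 0 0 0 -0.03 0.0854;0 0 0 0 0 -0.003 0.0854;0 0 0 0 0 0 0.05;0 0 0 0 0 0 0.03;0 0 0 0 0 0 0.0;0 0 0 0 0 0 0")

```text
time_s: 3.15
ee_pos: [552.6, -147.1, 77.9]
orientation: [[-0.99, 0.142, 0.001], [0.142, 0.99, -0.0], [-0.001, -0.0, -1.0]]
contact_force: [0.3, 1.8, 1.9]
finger_gap: 12.5
```

Request:
arm_command(targets="0 0 0 0 0 0 0;0 0 0 0 0 0 0;0 0 0 0 0 0 0;0 0 0 0 0 0 0")

```text
time_s: 3.65
ee_pos: [552.6, -147.1, 78.0]
orientation: [[-0.99, 0.142, 0.001], [0.142, 0.99, -0.0], [-0.001, -0.0, -1.0]]
contact_force: [-2.2, 0.8, 5.0]
finger_gap: 10.9
```

Request:
arm_command(targets="0 0 0 0 0 0.003 0;0 0 0 0 0 0.003 0;0 0 0 0 0 0.003 0;0 0 0 0 0 0.002 0;0 0 0 0 0 0 0;0 0 0 0 0 0 0;0 0 0 0 0 0 0")

```text
time_s: 4.53
ee_pos: [552.5, -147.0, 88.2]
orientation: [[-0.99, 0.142, 0.0], [0.142, 0.99, 0.0], [-0.0, 0.0, -1.0]]
contact_force: [3.7, -0.9, -7.7]
finger_gap: 10.6
```

```bash
python3 - <<'E'
from h import *
snap("wrist","pics/w2.png");s=bot.sense();print(s["ee_pos"],s["contact_force"],s["wrist_torque"],s["finger_gap"])
E
```

```text
[ 552.45843697 -147.00899071   88.26596123] [ 5.41100339 -1.33654062 -7.33202526] [-0.20239884 -0.78295852  0.02184625] 10.955475761907199
```

View pics/w2.png

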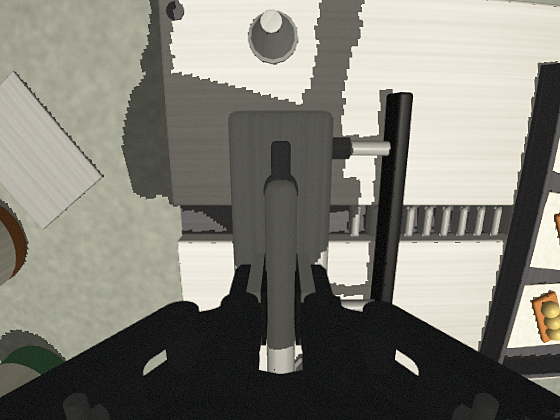

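The bar is gripped and lifted about 10 mm, with a 7.5 N downward pull that matches its spring. Next I'll slide the carriage.

Request:
arm_command(targets="0 0 0 0 0 0.001 0;0 0 0 0 0 0 0;0 0 0 0.0007 0.005 0 0;0 0 0 0.0014 0.0098 0 0;0 0 0 0.0014 0.0099 0 0;0 0 0 0.0014 0.0099 0 0;0 0 0 0.0014 0.0099 0 0;0 0 0 0.0014 0.0099 0 0")

```text
time_s: 5.58
ee_pos: [560.2, -93.2, 89.4]
orientation: [[-0.99, 0.142, 0.0], [0.142, 0.99, -0.001], [-0.001, -0.001, -1.0]]
contact_force: [4.1, -4.7, -9.1]
finger_gap: 11.0
```

Request:
arm_command(targets="0 0 0 0.0011 0.0079 0 0;0 0 0 0.0007 0.005 0 0;0 0 0 0 0 0 0;0 0 0 0 0 0 0")

```text
time_s: 6.08
ee_pos: [562.2, -79.4, 89.3]
orientation: [[-0.99, 0.142, 0.001], [0.142, 0.99, 0.0], [-0.001, 0.0, -1.0]]
contact_force: [6.0, 1.0, -8.4]
finger_gap: 10.4
```

```bash
cat >> h.py <<'E'
def rep():
    F=[];
    s=bot.sense(); f=s["contact_force"]; print('t',s["time_s"],'bar st',st(s["ee_pos"]),'z',s["ee_pos"][2].round(1),'Fst',(f[:2]@xx).round(1),(f[:2]@yx).round(1),f[2].round(1),'gap',round(s["finger_gap"],1))
E
python3 -c "
from h import *
rep();snap('top','pics/t3.png');rep()
c=cv2.imread('pics/t3.png')[135:260,220:380];cv2.imwrite('pics/c3.png',cv2.resize(c,None,fx=4,fy=4,interpolation=cv2.INTER_CUBIC))"
```

```text
t 6.075 bar st [ -1.3 -71.4] z 89.3 Fst 5.8 1.8 -8.4 gap 10.4
t 6.125 bar st [ -1.2 -71.4] z 89.3 Fst 5.3 0.2 -7.7 gap 11.2
```

View pics/c3.png

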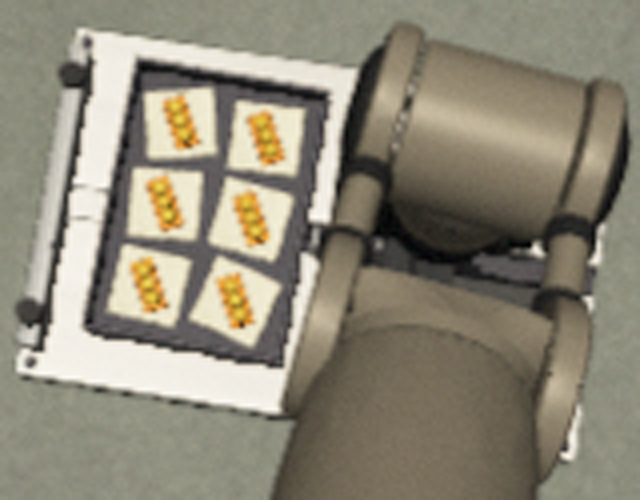

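The tray hasn't moved yet; its rear edge is near crop x 285–325. I'll push slowly from here and average the force readings.

Request:
arm_command(targets="0 0 0 0.0006 0.004 0 0;0 0 0 0.0006 0.004 0 0;0 0 0 0.0006 0.004 0 0;0 0 0 0.0006 0.004 0 0;0 0 0 0.0006 0.004 0 0;0 0 0 0.0006 0.004 0 0;0 0 0 0 0 0 0")

```text
time_s: 7.0
ee_pos: [565.5, -56.5, 89.3]
orientation: [[-0.99, 0.142, 0.0], [0.142, 0.99, -0.001], [-0.0, -0.001, -1.0]]
contact_force: [3.9, -3.7, -8.3]
finger_gap: 10.8
```

```bash
cat >> h.py <<'E'
def avg(n=8,name=None):
    A=[]
    for i in range(n):
        bot.snapshot("top"); s=bot.sense(); A.append(np.r_[s["contact_force"],s["ee_pos"]])
    a=np.mean(A,0); print('t',round(s["time_s"],2),'bar st',st(a[3:]),'z',a[5].round(1),'Fx,Fy,Fz',(a[:2]@xx).round(2),(a[:2]@yx).round(2),a[2].round(2))
E
python3 -c "
from h import *
avg()"
```

```text
t 7.4 bar st [ -1.2 -48.3] z 89.3 Fx,Fy,Fz 5.01 -3.34 -8.32
```

Request:
arm_command(targets="0 0 0 0.0006 0.004 0 0;0 0 0 0.0006 0.004 0 0;0 0 0 0 0 0 0")

```text
time_s: 7.78
ee_pos: [566.6, -48.8, 89.3]
orientation: [[-0.99, 0.142, -0.0], [0.142, 0.99, -0.002], [-0.0, -0.002, -1.0]]
contact_force: [3.2, -5.8, -7.9]
finger_gap: 10.7
```

```bash
python3 -c "
from h import *
avg()"
```

```text
t 8.18 bar st [ -1.2 -40.5] z 89.3 Fx,Fy,Fz 4.86 -4.33 -8.2
```

Request:
arm_command(targets="0 0 0 0.0006 0.004 0 0;0 0 0 0.0006 0.004 0 0;0 0 0 0 0 0 0")

```text
time_s: 8.55
ee_pos: [567.7, -40.8, 89.2]
orientation: [[-0.99, 0.142, -0.0], [0.142, 0.99, -0.002], [0.0, -0.002, -1.0]]
contact_force: [3.7, -5.1, -8.5]
finger_gap: 10.9
```

```bash
python3 -c "
from h import *
avg()"
```

```text
t 8.95 bar st [ -1.2 -32.4] z 89.2 Fx,Fy,Fz 4.97 -4.67 -8.83
```

Request:
arm_command(targets="0 0 0 0.0006 0.004 0 0;0 0 0 0 0 0 0")

```text
time_s: 9.2
ee_pos: [568.3, -36.9, 89.2]
orientation: [[-0.99, 0.142, -0.0], [0.142, 0.99, -0.002], [0.0, -0.002, -1.0]]
contact_force: [3.5, -7.2, -8.4]
finger_gap: 10.7
```

```bash
python3 -c "
from h import *
avg()"
```

```text
t 9.6 bar st [ -1.2 -28.5] z 89.2 Fx,Fy,Fz 3.95 -5.29 -8.36
```

Request:
arm_command(targets="0 0 0 0.0006 0.004 0 0;0 0 0 0 0 0 0")

```text
time_s: 9.85
ee_pos: [568.8, -33.0, 89.2]
orientation: [[-0.99, 0.142, -0.001], [0.142, 0.99, -0.002], [0.0, -0.002, -1.0]]
contact_force: [3.2, -6.0, -8.2]
finger_gap: 10.6
```

```bash
python3 -c "
from h import *
avg()"
```

```text
t 10.25 bar st [ -1.2 -24.5] z 89.2 Fx,Fy,Fz 4.41 -5.46 -8.54
```

Request:
arm_command(targets="0 0 0 0.0006 0.004 0 0;0 0 0 0 0 0 0")

```text
time_s: 10.5
ee_pos: [569.4, -29.0, 89.2]
orientation: [[-0.99, 0.142, -0.001], [0.142, 0.99, -0.002], [0.0, -0.002, -1.0]]
contact_force: [3.8, -6.1, -8.5]
finger_gap: 10.9
```

```bash
python3 -c "
from h import *
avg(); snap('top','pics/t4.png')
c=cv2.imread('pics/t4.png')[135:260,220:380];cv2.imwrite('pics/c4.png',cv2.resize(c,None,fx=4,fy=4,interpolation=cv2.INTER_CUBIC))"
```

```text
t 10.9 bar st [ -1.2 -20.5] z 89.2 Fx,Fy,Fz 4.18 -5.18 -8.01
```

View pics/c4.png

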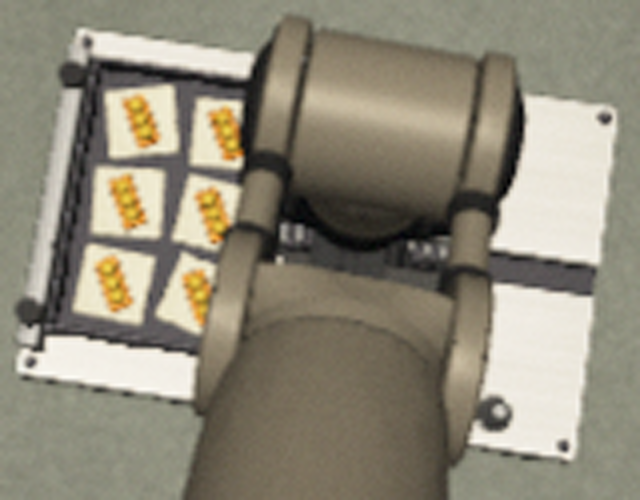

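The tray is now almost square, with a narrow strip left between its front edge and the fence (crop x about 48–98). I'll keep going in 3 mm steps and watch for the force to rise.

Request:
arm_command(targets="0 0 0 0.0004 0.003 0 0;0 0 0 0 0 0 0")

```text
time_s: 11.2
ee_pos: [569.8, -26.0, 89.2]
orientation: [[-0.99, 0.142, -0.001], [0.142, 0.99, -0.002], [0.0, -0.002, -1.0]]
contact_force: [3.8, -7.1, -7.1]
finger_gap: 11.1
```

```bash
python3 -c "
from h import *
avg()"
```

```text
t 11.6 bar st [ -1.2 -17.5] z 89.2 Fx,Fy,Fz 4.44 -5.59 -8.37
```

Request:
arm_command(targets="0 0 0 0.0004 0.003 0 0;0 0 0 0 0 0 0")

```text
time_s: 11.85
ee_pos: [570.3, -23.1, 89.2]
orientation: [[-0.99, 0.142, -0.001], [0.142, 0.99, -0.002], [0.0, -0.002, -1.0]]
contact_force: [4.5, -4.6, -8.4]
finger_gap: 10.8
```

```bash
python3 -c "
from h import *
avg()"
```

```text
t 12.25 bar st [ -1.2 -14.5] z 89.2 Fx,Fy,Fz 4.59 -5.51 -8.58
```

Request:
arm_command(targets="0 0 0 0.0004 0.003 0 0;0 0 0 0 0 0 0")

```text
time_s: 12.5
ee_pos: [570.7, -20.3, 89.2]
orientation: [[-0.99, 0.142, -0.001], [0.142, 0.99, -0.002], [0.0, -0.002, -1.0]]
contact_force: [3.9, -7.0, -8.7]
finger_gap: 10.6
```

```bash
python3 -c "
from h import *
avg()"
```

```text
t 12.9 bar st [ -1.2 -11.7] z 89.2 Fx,Fy,Fz 4.55 -6.37 -8.11
```

Request:
arm_command(targets="0 0 0 0.0004 0.003 0 0;0 0 0 0 0 0 0")

```text
time_s: 13.15
ee_pos: [571.0, -17.5, 89.2]
orientation: [[-0.99, 0.142, -0.001], [0.142, 0.99, -0.003], [0.0, -0.003, -1.0]]
contact_force: [2.0, -8.7, -8.3]
finger_gap: 10.8
```

```bash
python3 -c "
from h import *
avg()"
```

```text
t 13.55 bar st [-1.2 -9. ] z 89.2 Fx,Fy,Fz 4.45 -7.46 -8.85
```

Request:
arm_command(targets="0 0 0 0.0004 0.003 0 0;0 0 0 0 0 0 0")

```text
time_s: 13.8
ee_pos: [571.4, -14.8, 89.2]
orientation: [[-0.99, 0.142, -0.001], [0.142, 0.99, -0.003], [0.0, -0.003, -1.0]]
contact_force: [3.5, -9.9, -9.0]
finger_gap: 10.7
```

```bash
python3 -c "
from h import *
avg()"
```

```text
t 14.2 bar st [-1.2 -6.2] z 89.2 Fx,Fy,Fz 4.85 -8.7 -8.25
```

Request:
arm_command(targets="0 0 0 0.0003 0.002 0 0;0 0 0 0 0 0 0")

```text
time_s: 14.45
ee_pos: [571.7, -13.1, 89.2]
orientation: [[-0.99, 0.142, -0.001], [0.142, 0.99, -0.003], [0.0, -0.004, -1.0]]
contact_force: [3.4, -10.6, -8.8]
finger_gap: 10.7
```

```bash
python3 -c "
from h import *
avg(12)"
```

```text
t 15.05 bar st [-1.2 -4.5] z 89.2 Fx,Fy,Fz 4.43 -9.69 -8.39
```

Request:
arm_command(targets="0 0 0 0.0005 0.0035 0 0;0 0 0 0 0 0 0;0 0 0 0 0 0 0;0 0 0 0 0 0 0")

```text
time_s: 15.55
ee_pos: [572.2, -9.8, 89.2]
orientation: [[-0.99, 0.142, -0.001], [0.142, 0.99, -0.004], [0.0, -0.004, -1.0]]
contact_force: [2.8, -11.6, -8.4]
finger_gap: 10.7
```

```bash
python3 -c "
from h import *
avg(12)"
```

```text
t 16.15 bar st [-1.2 -1.2] z 89.2 Fx,Fy,Fz 4.65 -10.77 -8.6
```

Request:
arm_command(targets="0 0 0 0 0 -0.003 0;0 0 0 0 0 -0.002 0;0 0 0 0 0 0 0")

```text
time_s: 16.52
ee_pos: [572.2, -9.8, 84.3]
orientation: [[-0.99, 0.142, -0.001], [0.142, 0.99, -0.004], [0.0, -0.004, -1.0]]
contact_force: [2.9, -11.3, -6.6]
finger_gap: 11.0
```

```bash
python3 -c "
from h import *
avg(8)"
```

```text
t 16.93 bar st [-1.2 -1.2] z 84.4 Fx,Fy,Fz 4.1 -10.8 -6.7
```

Request:
arm_command(targets="0 0 0 0 0 -0.001 0;0 0 0 0 0 -0.001 0;0 0 0 0 0 0 0")

```text
time_s: 17.3
ee_pos: [572.2, -9.9, 82.4]
orientation: [[-0.99, 0.142, -0.001], [0.142, 0.99, -0.004], [0.0, -0.004, -1.0]]
contact_force: [1.8, -11.4, -5.5]
finger_gap: 10.5
```

```bash
python3 -c "
from h import *
avg(8)"
```

```text
t 17.7 bar st [-1.2 -1.2] z 82.5 Fx,Fy,Fz 3.41 -10.92 -6.65
```

The bar is already below tooth height with no tooth carrying it, so I'll keep lowering.

Request:
arm_command(targets="0 0 0 0 0 -0.001 0;0 0 0 0 0 -0.001 0;0 0 0 0 0 -0.001 0;0 0 0 0 0 0 0")

```text
time_s: 18.2
ee_pos: [572.2, -9.8, 79.5]
orientation: [[-0.99, 0.142, -0.001], [0.142, 0.99, -0.004], [0.0, -0.004, -1.0]]
contact_force: [1.1, -10.8, -6.4]
finger_gap: 10.5
```

```bash
python3 -c "
from h import *
avg(8)"
```

```text
t 18.6 bar st [-1.2 -1.2] z 79.6 Fx,Fy,Fz 3.3 -10.81 -5.49
```

Request:
arm_command(targets="0 0 0 0 0 -0.001 0;0 0 0 0 0 -0.0005 0;0 0 0 0 0 0 0;0 0 0 0 0 0 0.02;0 0 0 0 0 0 0.04;0 0 0 0 0 0 0.06;0 0 0 0 0 0 0.0854;0 0 0 0 0 0 0.0854")

```text
time_s: 19.6
ee_pos: [572.4, -7.0, 77.9]
orientation: [[-0.99, 0.142, -0.0], [0.142, 0.99, 0.0], [0.0, 0.0, -1.0]]
contact_force: [-0.4, 0.2, 0.2]
finger_gap: 85.2
```

Request:
arm_command(targets="0 0 0 0 0 0.02 0.0854;0 0 0 0 0 0.04 0.0854;0 0 0 0 0 0.05 0.0854;0 0 0 0 0 0 0.0854;0 0 0 0 0 0 0.0854")

```text
time_s: 20.23
ee_pos: [572.1, -7.1, 187.4]
orientation: [[-0.99, 0.142, -0.001], [0.142, 0.99, 0.0], [0.001, 0.0, -1.0]]
contact_force: [-0.5, 0.4, -0.6]
finger_gap: 85.2
```

```bash
python3 -c "
from h import *
rep();snap('wrist','pics/w5.png')"
```

```text
t 20.225 bar st [-1.7  1.6] z 187.4 Fst -0.6 0.3 -0.6 gap 85.2
```

View pics/w5.png

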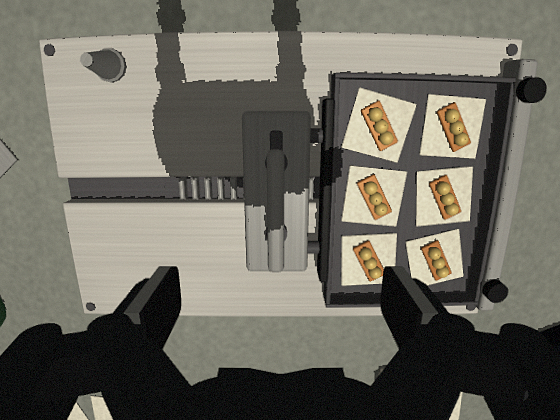

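The wrist view shows the tray square against the fence and the pad against it at x about 325. The bar is at about (275,205) and the carriage has been let go. I'll measure the pad compression from this.

```bash
python3 - <<'E'
from h import *
g=load("pics/w5.png")
for n,p,z in [('bar',(276,165),102),('bar',(275,230),102),('bar',(275,268),102),('barZ93',(275,268),92),('pad',(331,76),44),('pad',(324,306),44),('trayback',(334,76),44),('trayback',(328,306),44),('trayfront',(514,80),44),('trayfront',(474,306),44)]:
    print(n,st(onz(g,p,z)))
im=cv2.imread("pics/w5.png")
cv2.imwrite("pics/c5.png",cv2.resize(im[60:320,235:365],None,fx=2.3,fy=2.3,interpolation=cv2.INTER_CUBIC))
E
```

```text
bar [-37.8  -2.4]
bar [ 7.8 -3.2]
bar [37.  -3.4]
barZ93 [41.9 -3.5]
pad [-99.1  40. ]
pad [104.9  41.8]
trayback [-99.1  42.4]
trayback [105.   45.6]
trayfront [-100.2  190.7]
trayfront [107.6 189. ]
```

View pics/c5.png

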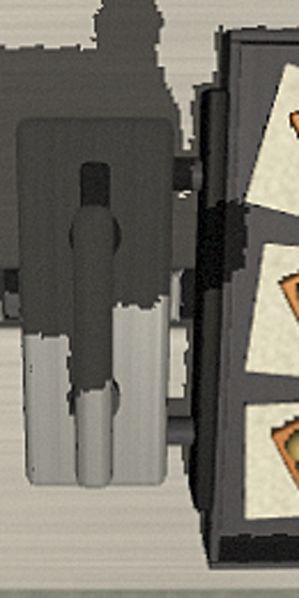

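Request:
arm_command(targets="0 0 0 -0.02 0.03 0.04 0.0854;0 0 0 -0.03 0.05 0.03 0.0854;0 0 0 -0.03 0.05 0.01 0.0854;0 0 0 -0.03 0.05 0 0.0854;0 0 0 -0.03 0.05 0 0.0854;0 0 0 0 0 0 0.0854;0 0 0 0 0 0 0.0854")

```text
time_s: 21.15
ee_pos: [433.8, 220.2, 265.5]
orientation: [[-0.99, 0.142, -0.002], [0.142, 0.99, -0.001], [0.001, -0.001, -1.0]]
contact_force: [1.0, 0.2, -0.3]
finger_gap: 85.4
```

```bash
python3 - <<'E'
from h import *
rep();snap('scene','pics/s6.png');snap('top','pics/t6.png')
a=cv2.imread('pics/s6.png')[160:345,170:390];b=cv2.imread('pics/t6.png')[135:260,220:380]
a=cv2.resize(a,(440,370),interpolation=cv2.INTER_CUBIC);b=cv2.resize(b,(0,0),fx=2.25,fy=2.25,interpolation=cv2.INTER_CUBIC)
o=np.zeros((370,800,3),np.uint8);o[:,:440]=a;o[:b.shape[0],440:440+b.shape[1]]=b[:,:360];cv2.imwrite('pics/c6.png',o)
E
```

```text
t 21.15 bar st [-170.9  206.9] z 265.5 Fst 0.9 0.3 -0.3 gap 85.4
```

View pics/c6.png

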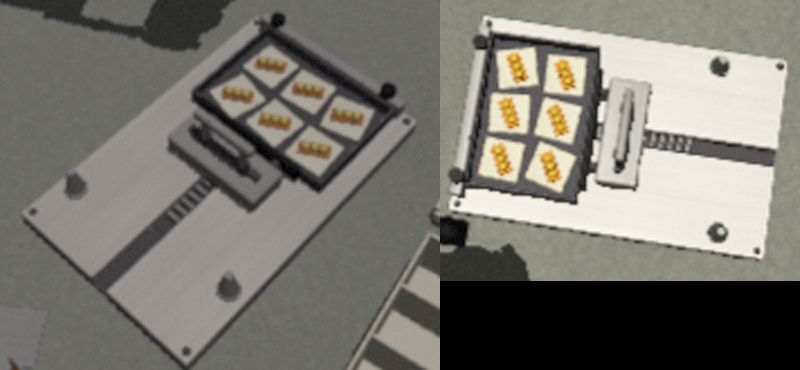

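The scene and top views show the tray square against the fence, the carriage close behind it and both nozzles upright where they were. Last, a check of the bar's position and height by triangulation.

```bash
python3 - <<'E'
from h import *
g=load("pics/t6.png");s=load("pics/s6.png")
b=lambda u,v:(220+(u-440+.5)/2.25-.5,135+(v+.5)/2.25-.5); a=lambda u,v:(170+(u+.5)/2-.5,160+(v+.5)/2-.5)
for p in [(630,90),(626,128),(621,167)]: print('bar',st(onz(g,b(*p),102)))
for n,p,q in [('barA',(630,90),(259,176)),('barB',(621,167),(197,128))]:
    o1,d1=ray(g,b(*p));o2,d2=ray(s,a(*q)); t=np.linalg.lstsq(np.c_[d1,-d2],o2-o1,rcond=None)[0]
    w=(o1+d1*t[0]+o2+d2*t[1])/2; print(n,w.round(1),st(w))
for n,p in [('tray BR',(577,202)),('tray TR',(600,47)),('TL',(492,37)),('BL',(467,189))]: print(n,st(onz(g,b(*p),44)))
E
```

```text
bar [43.8 -4.3]
bar [-4.6 -6.5]
bar [-53.8  -7.6]
barA [626.3 -19.6  61.6] [53.7 -3.1]
barB [527.   -6.8  63.4] [-46.4  -4.6]
tray BR [-100.6   41.4]
tray TR [108.   43.3]
TL [100.1 188.2]
BL [-106.   185.8]
```

```bash
python3 -c "
from h import *
print(bot.finish_job());rep()"
```

```text
the job is handed in; nothing more can be done
None
the job is handed in; nothing more can be done
```

I clamped the tray against the fence and handed the job in at about 21 s; no verdict was reported.

**What I did:**
- I pinched the release bar and lifted it about 11 mm, then slid the carriage about 138 mm.
- The push force stayed near 5.4 N while the tray slid. From about 14 mm before the end it rose at roughly 0.4 N per mm, which means the tray was against the fence.
- I stopped at 10.8 N measured at the wrist, including up to 1.5 N of carriage friction.
- I lowered the bar straight down at that spot. It met no tooth, so it dropped into a notch, and I let go and moved the arm clear.

**Last checks:**
- **Tray and bystanders:** the pictures show the tray square against the fence and both nozzles standing where they were. I did not recheck the other bystanders, but the arm did not go near them.
- **Slip:** the carriage slipped back about 2 mm on release.
- **Clamping force:** the wrist force suggests about 8.5–10 N on the pad. The pictures suggest 20–25 mm of pad compression, or about 10–12 N. The two disagree a little, and the high end of the picture estimate touches the 12 N limit.
- **Bar height:** my final two-view check gave about 62 mm where about 95–102 mm was expected. I think I picked the bar's ends badly in that picture, so I did not use it. That the bar is down rests on the gripper: it returned to its starting height (77.9 mm against 78.0 mm), and the pull on the bar fell to 5.5 N on the way.

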